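Swap the lock cylinder in the screw fixture and wind it tight

ROBOT

A 6-joint arm with a two-finger parallel gripper is mounted at the origin on a cart in front of the work surface, level with it; the furniture and walls round the work are solid. World frame = base frame: x ahead of the robot, y to its left, z up, the work surface at z = 0. Lengths are in m, angles in rad, forces in N, time in s.
With the tool pointing down it reaches from about 0.3 to 0.775 m from the base axis. Payload 14.6 kg.
Tool frame: the origin (TCP) lies midway between the tips of the shut fingers; the grasp point (between the pads) lies 19 mm behind it (ctrl.grip_depth is the z of the grasp point in the tool frame, in m); z points along the fingers, y is the line along which they close (so a half turn about z gives the same grasp; the last joint's range is limited). The gripper opens to 94 mm and grips with 3 to 60 N. Pads are 16 mm wide; open, the fingers measure 119 mm over their backs; the gripper's body (75 mm by 177 mm) begins 78 mm behind the grasp point.
Start: joints at [1.034, 0.3, 1.521, -0, 1.321, -0.067], TCP at [0.249, 0.49, 0.205] pointing down, gripper open.
Joint ranges: [-3.03, 3.03], [-0.79, 2.21], [0.23, 2.52], [-1.04, 4.18], [0, 3.07], [-2.55, 2.55]. Speed limits (rad/s): [2.22, 2.22, 2.57, 3.14, 3.14, 3.14].

INTERFACE

Orientations are given as [roll, pitch, yaw] about the fixed x, y, z axes, in that order (R = Rz(yaw) Ry(pitch) Rx(roll)).
In Python, from station import ctrl gives the robot as it stands. The module is installed in compiled form; this text tells all that it offers.
- The arm moves only by the tool carry_out, never from a script. Its argument "commands" is a list of rows, each a list of 3 entries, a list of its own where there are three numbers: the closure, from 0 (fully open) to 1 (shut), then the shift along the tool's x, y, z in mm, then the turn, a rotation vector about the tool's x, y, z in rad. In form: [[gripper, [tx, ty, tz], [wx, wy, wz]], ...]. A call has 1 to 10 rows; each row shifts and turns the commanded pose from where the row before left it, along the tool's axes as they then stand; what a row does not reach is not made up. A row lasts 1/8 s, in which the tool goes at most 62.5 mm and 10.7 degrees, less where a joint would pass 70% of its speed; a pose out of reach is approached as far as the arm can. A call with a gripper value outside its range is refused whole. The fingers move at their own pace and stop on an object; "squeeze" is the grip in N (left out, the last holds). Time passes only in rows, so rows that do not move let the fingers close. It gives the time, the measured TCP pose, the force, the opening and the grip force at its end, in the units of the state.
- ctrl.get_obs(): the state, without advancing time (a new reading comes with each control period).
- ctrl.camera(name): name is "side" or "top"; returns a dict with "img" (384x512x3 uint8, blue, green, red), "camera_matrix" (3x3 intrinsics, pixels), "rvec" (rotation vector, rad) and "tvec" (3), from world to camera coordinates, as OpenCV has them. Camera axes: x right, y down, z forward; pixel columns grow to the right and rows downward; lengths in m; the calibration is good to about 2 mm. A picture is of the moment at which its call begins. There is no depth.
- ctrl.hand_in(): hands the job in; it is judged then, once.
Trained networks look in the newest picture that a camera, given by its name, has taken for a name from the list of things; names that differ only in an ending like _2 or _b are one class to them, and where a whole thing is asked for, a point or a joint stands for the part that bears it (a point fixed in the world has none). Each returns a list of dicts, best first, with "score" (0 to 1); they miss things now and then, are a little off and sometimes report something else, mostly with a low value. They report only what shows in the picture. A call takes as long as a camera call.
- ctrl.outline_of(thing, camera): "region" (384x512 bool, what is visible of it).
- ctrl.place_of(thing, camera): "at" ([x, y, z] in m, in world coordinates, good to about 4 mm: a listed point, or the origin of a listed thing).
The state is a dict: "time_s": time; "qpos": joint angles; "joint_vel": joint speeds; "tau": joint torques, N m; "ee_pos": TCP position; "eef_rot": TCP orientation; "force": force on the tool from outside, world axes, zero at the start; "moment": the same for the moment, N m; "grip_width": finger opening in m; "grip_force": force on a finger pad.
Only numpy, scipy, OpenCV 4.12 (cv2) and the standard library are available. Lean on these libraries where they do the work, as an engineer would, in place of code of your own. Each camera call takes 0.05 s, during which the arm holds its last target. There are 200 camera calls.

TASK

Take the old lock cylinder out of the clamping fixture and lay it in the shallow metal tray. Lay the other lock cylinder from the bench lengthways on the middle of the fixture's rail, between the jaws, then wind the handwheel clockwise by its knob until the sliding jaw has pushed the cylinder up against the end stop and holds it tight, and let go. Leave all the other things where they are.

Things in the scene. Friction and masses are not known exactly. Their poses are not given: they have to be found in the camera images.
- fixture: Clamping fixture, fixed; foot 125 x 280 x 12 mm. Origin on the bench; x to its back, y along the rail from handwheel to end stop. Steel rail at x = 0, 22 mm wide, top 45 mm up. Console with sloping wheel at y = -152 to -48 mm. An upright sheet guard behind the wheel (x = 58, top 208 mm, lip folded forward to x = 44) blocks an upright tool: come along the wheel's axis
- end_stop: Fixed steel block at the end of the rail, 56 mm wide (x), 20 mm thick; origin in the middle of its working face (at fixture y = 105 mm), which faces the sliding jaw, 42 mm above the bench; top 70 mm above the bench
- jaw_face (a point): Middle of the working face of the sliding jaw (steel block 56 mm wide, 20 mm thick, on the rail), at rail height; top 70 mm above the bench; its y axis points to the end stop. The jaw slides along fixture y
- jaw (a joint): Travel of the sliding jaw, m: 0 = open (110 mm between the jaw and the end stop), grows as it closes; the gap is 110 mm less the travel. Coupled to the handwheel: 15 mm a turn. It cannot be moved by pushing it
- handwheel (a joint): Handwheel angle, rad: grows as it is wound clockwise (looking at its face), which closes the jaw; jaw travel = 15 mm x angle / (2 pi). Range -0.5 to 25, starts at 3 to 10. It needs 4 to 7 N at the knob and stays where it is left; when the work is clamped the force at the knob rises steeply: 10 to 15 N more is tight
- wheel_hub (a point): Centre of the handwheel's outer face: a black disc of 100 mm diameter, 12 mm thick. Its z axis is the wheel's axis pointing out of the face, to the front and up, 28 degrees from vertical. The hub stands 6 mm out of the face
- wheel_knob (a point): Middle of the handwheel's revolving knob, 38 mm from the axis, 24 mm out from the wheel's face: a black cylinder, 19 mm in diameter, along the wheel's axis from 2 to 43 mm out of the face (22 mm in diameter at its end). It spins freely on its pin, so a grip need not turn with the wheel. Axes as the wheel's, x from the axis to the knob
- bed_mid (a point): Point on the top of the rail where the middle of the clamped new cylinder lies when it is against the end stop (fixture y = 72.5 mm, 45 mm above the bench); axes as the fixture's
- tray: Shallow open aluminium tray fixed to the bench, 126 (x) x 100 (y) x 16 mm, walls and floor 4 mm; origin under its middle, on the bench. The grey machine behind the bench strip (world x > 0.52 where y > -0.03) has a 120 mm high ledge with things up to 230 mm high: carry parts in front of it or above
- old_cylinder: The worn lock cylinder that lies on the fixture's rail at the start, grey metal, 33 x 62 x 17 mm, lying on its side; origin: centre of its lower side; x across the 33 mm, y along the length, z up; 0.21 kg. Two blocks with a 12 mm long narrower waist between
- new_cylinder: The lock cylinder that lies on the bench, grey metal, 33 x 67 x 17 mm (65 mm over its two blocks, which the jaws meet), lying on its side; origin: centre of its lower side; x across the 33 mm, y along the length, z up; 0.21 kg. Two blocks with a 12 mm long narrower waist between
- carton: Small carton on the bench, 90 (x) x 52 x 32 mm, bystander; origin under its middle
- loupe: Black eye loupe on the bench, 39 mm in diameter, 34 mm high, bystander; origin under its middle
- screwdriver: Small screwdriver lying at the front edge of the bench, 150 mm long (along y), 22 mm thick, bystander
- oil_bottle: Oil bottle, 50 mm in diameter, 150 mm high, standing behind the fixture's rail, bystander; origin under its middle
- cutter_wheel: Toothed steel wheel lying on the fixture's foot plate in front of the rail, 48 mm in diameter, 7 mm thick, bystander; origin under its middle

How it is judged:
On the way, in this order (a step that is already met when the one before it is completed fails the run):
1. the old cylinder lies in the tray, let go (x of old_cylinder in the frame of tray between -0.06 and 0.06 m and y of old_cylinder in the frame of tray between -0.047 and 0.047 m and z of old_cylinder in the frame of tray between -0.002 and 0.009 m and linear speed of old_cylinder below 0.02 m/s and contact force between old_cylinder and the fingers below 0.1 N), for 0.2 s.
2. the new cylinder lies on the rail between the jaws, let go (x of new_cylinder in the frame of bed_mid between -0.008 and 0.008 m and z of new_cylinder in the frame of bed_mid between -0.0025 and 0.0035 m and angle between new_cylinder's own z axis and vertical below 0.1 rad and linear speed of new_cylinder below 0.02 m/s and contact force between new_cylinder and the fingers below 0.1 N and y of new_cylinder in the frame of bed_mid between -0.05 and 0.005 m and angle between the y axis of new_cylinder and the y axis of fixture, either way round below 0.3 rad), for 0.2 s.
3. the sliding jaw presses the new cylinder against the end stop (x of new_cylinder in the frame of bed_mid between -0.008 and 0.008 m and z of new_cylinder in the frame of bed_mid between -0.0025 and 0.0035 m and angle between new_cylinder's own z axis and vertical below 0.1 rad and linear speed of new_cylinder below 0.02 m/s and contact force between new_cylinder and the fingers below 0.1 N and y of new_cylinder in the frame of bed_mid between -0.004 and 0.004 m and angle between the y axis of new_cylinder and the y axis of fixture, either way round below 0.06 rad and contact force between new_cylinder and jaw above 4 N and contact force between new_cylinder and end_stop above 4 N), for 0.2 s.
At the end, for the whole second after the job is handed in: Old cylinder at rest flat in the tray. New cylinder flat on the rail, let go, within 8 mm of its middle line and 4 mm of bed_mid along it, square to 0.06 rad, pressed by the jaw and the end stop with over 4 N each; handwheel still. No bystander moved over 20 mm (all of step 1 and all of step 3 and velocity of joint handwheel between -0.05 and 0.05 rad/s); the robot touches nothing.
It fails at once if a bystander (carton, loupe, screwdriver, oil bottle, cutter wheel) is moved by more than 20 mm (distance of any of carton, loupe, screwdriver, oil_bottle, cutter_wheel from where it was at the start of the episode above 0.02 m).
It also fails if it takes over 72 s, if anything falls off the work surface, if the arm or the gripper's body presses on something with over 40 N, if the wrist force passes 120 N, or if a joint passes its speed limit or range.

## Working session

There is one attempt and no reset: what is moved stays moved. The work goes in short steps, Python scripts to look and compute and a tool call to move; the robot and the scene stay as the last step left them, time stands still between calls to the robot, and variables do not carry over. Pictures are saved under pics/ and viewed, at most 10 in all, crops included, and the job is handed in when it is done.

Besides the shell and the picture viewer there is one more tool, called after "Request:" as name([rows], argument=value, ...), one row to a line, values as JSON. carry_out: Moves the arm, as the interface text tells. Its arguments: {"type":"object","properties":{"commands":{"type":"array","items":{"type":"array"}},"squeeze":{"type":"number"}},"required":["commands"]}

```bash
mkdir -p pics; cat > h.py <<'E'
import numpy as np,cv2
from scipy.spatial.transform import Rotation as R
from station import ctrl
def place(cams,names):
    for c in cams:
        for n in names:
            try:
                r=ctrl.place_of(n,c); print(c,n,[(np.round(d["at"],4).tolist(),round(float(d["score"]),2)) for d in r[:3]])
            except Exception as e: print(c,n,e)
def pic(c,name,crop=None,scale=1):
    d=ctrl.camera(c); im=d["img"]
    if crop: x0,y0,x1,y1=crop; im=im[y0:y1,x0:x1]
    cv2.imwrite("pics/"+name,cv2.resize(im,None,fx=scale,fy=scale,interpolation=cv2.INTER_CUBIC)); return d
def ray(d,uv,z):
    Rm=cv2.Rodrigues(np.array(d["rvec"],float))[0]; t=np.array(d["tvec"],float).ravel()
    v=Rm.T@np.linalg.inv(d["camera_matrix"])@np.array([uv[0],uv[1],1.]); c=-Rm.T@t
    return c+v*(z-c[2])/v[2]
def proj(d,P): return cv2.projectPoints(np.array(P,float).reshape(-1,3),d["rvec"],d["tvec"],d["camera_matrix"],None)[0].reshape(-1,2)
def topangle(d,thing,cam,z):
    r=ctrl.outline_of(thing,cam)
    for q in r[:2]:
        c=max(cv2.findContours(q["region"].astype(np.uint8),cv2.RETR_EXTERNAL,cv2.CHAIN_APPROX_NONE)[0],key=cv2.contourArea)
        w=np.array([ray(d,p[0],z)[:2] for p in c],np.float32)
        rr=cv2.minAreaRect(w*1000); b=cv2.boxPoints(rr); e=[b[1]-b[0],b[2]-b[1]]; e=max(e,key=np.linalg.norm)
        print(thing,cam,round(q["score"],2),"c",np.round(rr[0],1),"size",np.round(rr[1],1),"long dir deg",round(np.degrees(np.arctan2(e[1],e[0])),1))
def obs():
    o=ctrl.get_obs(); print({k:np.round(o[k],3).tolist() for k in ("time_s","qpos","ee_pos","eef_rot","force","grip_width","grip_force")})
E
python3 - <<'E'
from h import *
obs(); print(ctrl.grip_depth)
t=pic("top","t0.png",scale=1.5);s=pic("side","s0.png",scale=1.5)
N="fixture end_stop jaw_face wheel_hub wheel_knob bed_mid tray old_cylinder new_cylinder carton loupe screwdriver oil_bottle cutter_wheel".split()
place(["top","side"],N)
topangle(t,"old_cylinder","top",.062);topangle(t,"new_cylinder","top",.017);topangle(t,"tray","top",.016);topangle(t,"carton","top",.032)
E
```

```text
{'time_s': 0.0, 'qpos': [1.034, 0.3, 1.522, 0.0, 1.321, -0.067], 'ee_pos': [0.249, 0.49, 0.205], 'eef_rot': [-3.141, -0.0, 2.672], 'force': [-0.487, -0.057, 0.314], 'grip_width': 0.094, 'grip_force': 0.0}
-0.0188
top fixture [([0.6023, -0.1887, -0.0001], 0.87)]
top end_stop [([0.6718, -0.1102, 0.0432], 0.54), ([0.6475, -0.1412, 0.0473], 0.37)]
top jaw_face [([0.6139, -0.1721, 0.0418], 0.58), ([0.645, -0.1403, 0.0471], 0.48)]
top wheel_hub [([0.5393, -0.2613, 0.0868], 0.97)]
top wheel_knob [([0.4985, -0.2484, 0.092], 0.83)]
top bed_mid [([0.6516, -0.1292, 0.0446], 0.64)]
top tray [([0.4391, 0.227, -0.0005], 0.57)]
top old_cylinder [([0.6471, -0.1402, 0.0448], 0.83)]
top new_cylinder [([0.4324, 0.1291, 0.0015], 0.53)]
top carton [([0.4323, 0.3163, -0.0018], 0.75)]
top loupe [([0.4304, 0.0302, -0.0037], 0.54)]
top screwdriver [([0.3607, -0.2126, -0.0023], 0.61)]
top oil_bottle [([0.6884, -0.2377, 0.002], 0.89)]
top cutter_wheel [([0.6192, -0.1202, 0.0125], 0.53)]
side fixture [([0.6076, -0.1852, -0.0003], 0.97)]
side end_stop [([0.6727, -0.1101, 0.0431], 0.52), ([0.6113, -0.1751, 0.0422
[... 267 characters left out ...]
 0.2289, 0.0054], 0.79)]
side old_cylinder [([0.6491, -0.1427, 0.043], 0.65)]
side new_cylinder [([0.4297, 0.1282, -0.0008], 0.74)]
side carton [([0.4337, 0.3142, -0.0003], 0.61)]
side loupe [([0.4297, 0.0302, 0.0022], 0.77)]
side screwdriver [([0.364, -0.2119, 0.0013], 0.51)]
side oil_bottle [([0.6935, -0.2341, 0.0002], 0.76)]
side cutter_wheel []
old_cylinder top 0.82 c [ 645.7 -140.7] size [60.1 31.8] long dir deg 31.5
new_cylinder top 0.77 c [430.2 128. ] size [31.8 65.9] long dir deg -64.3
tray top 0.78 c [439.3 225.6] size [125.6 101.1] long dir deg 1.1
carton top 0.91 c [434.6 311.1] size [89.5 55.7] long dir deg 0.1
carton top 0.68 c [ 649.8 -145.7] size [62.3 35.1] long dir deg 35.6
```

View pics/t0.png

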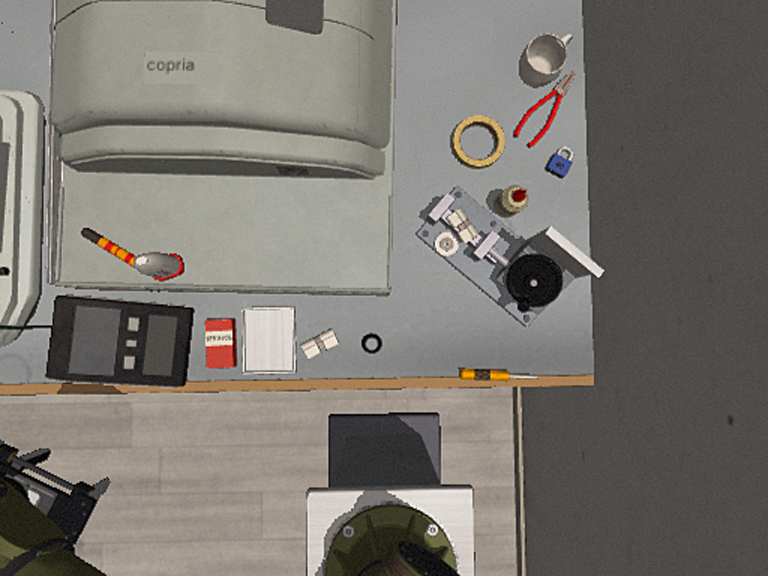

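View pics/s0.png

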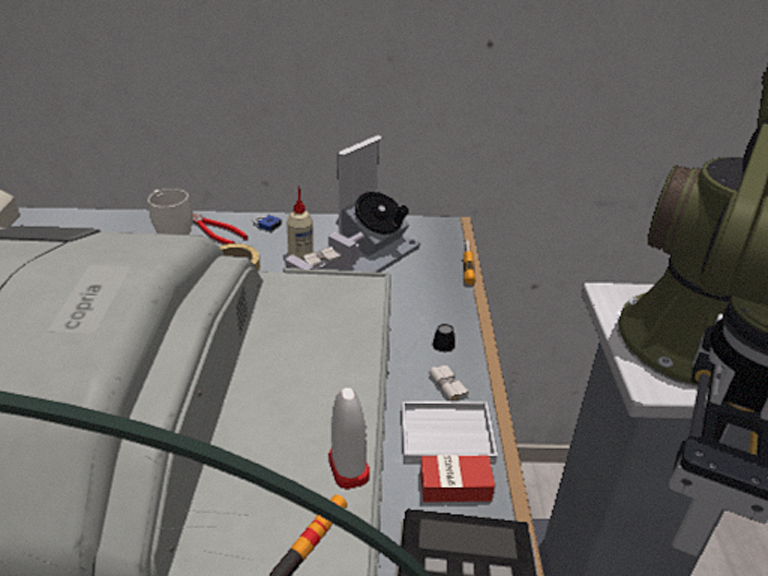

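The top view shows the wheel at (535,280), the end stop at (440,207), the old cylinder at (462,225) and the new one at (320,344). The tray is at (269,340) and the oil bottle at (512,200). The side view agrees. Next I'll overlay the estimated fixture pose on a zoomed crop to check its yaw and the old cylinder's twist.

```bash
cat >> h.py <<'E'
FX=dict(o=np.array([.6045,-.1875,0]),yaw=np.radians(-41.5))
def f2w(p):
    return FX["o"]+R.from_euler("z",FX["yaw"]).apply(np.array(p,float))
E
python3 - <<'E'
from h import *
out=[]
for c,crop,k in (("top",(265,110,415,230),5),("side",(175,80,295,190),5)):
    d=ctrl.camera(c); x0,y0,x1,y1=crop
    im=cv2.resize(d["img"][y0:y1,x0:x1],None,fx=k,fy=k,interpolation=cv2.INTER_CUBIC)
    def poly(P,col):
        q=((proj(d,f2w(P))-[x0,y0]+.5)*k).astype(int); cv2.polylines(im,[q.reshape(-1,1,2)],True,col,1)
    r=lambda a,b,e,f,z:[[a,e,z],[b,e,z],[b,f,z],[a,f,z]]
    poly(r(-62.5e-3,62.5e-3,-.14,.14,.012),(0,0,255))
    poly(r(-.028,.028,.105,.125,.07),(0,255,0))
    poly(r(-.011,.011,.0,.105,.045),(255,0,0))
    cv2.imwrite(f"pics/ov_{c}.png",im)
E
```

```text
(no output)
```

View pics/ov_top.png

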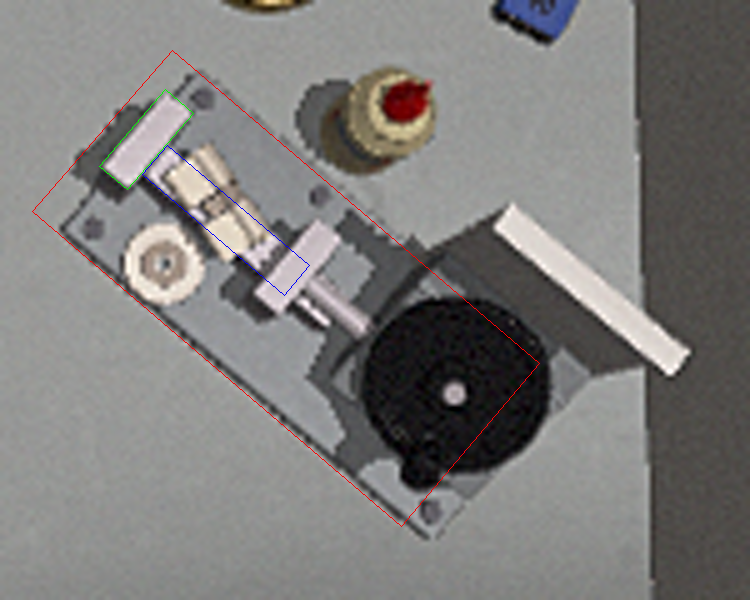

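View pics/ov_side.png

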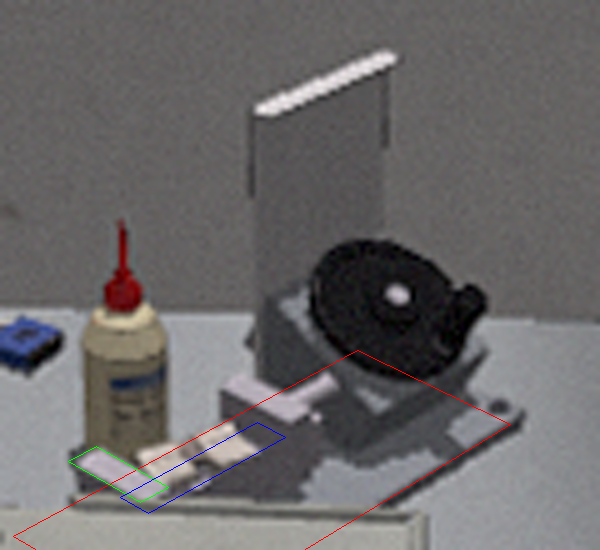

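The end stop and foot edges match my fixture estimate (yaw about -41.5°). The old cylinder lies at around (215,203) in the top crop, twisted about 16° to the rail. I'll grip it at that yaw.

```bash
cat >> h.py <<'E'
def plan(wps,g=0,start=None):
    "wps: list of (pos, yawdeg or Rotation, nrows) -> rounded rows"
    o=ctrl.get_obs(); p=np.array(o["ee_pos"]); q=R.from_euler("xyz",o["eef_rot"])
    rows=[]
    for P,Y,n in wps:
        Q=Y if isinstance(Y,R) else R.from_euler("xyz",[np.pi,0,np.radians(Y)])
        P=np.array(P,float); p0=p.copy(); rv=(q.inv()*Q).as_rotvec(); dq=R.from_rotvec(np.round(rv/n,3))
        for i in range(n):
            s=np.round(q.inv().apply(p0+(P-p0)*(i+1)/n-p)*1000,1)
            rows.append([g,s.tolist(),dq.as_rotvec().round(3).tolist()]); p=p+q.apply(s/1000); q=q*dq
    for k in range(0,len(rows),10): print(str(rows[k:k+10]).replace(" ",""))
    print("end",p.round(4),q.as_euler("xyz").round(3))
E
python3 - <<'E'
from h import *
plan([((.42,.05,.205),50,10),((.647,-.141,.16),32,8),((.647,-.141,.048),32,4)])
E
```

```text
[[0,[-35.2,-31.5,0.0],[-0.0,-0.0,0.18]],[0,[-40.3,-24.8,0.1],[-0.0,-0.0,0.18]],[0,[-44.0,-17.1,0.0],[-0.0,-0.0,0.18]],[0,[-46.4,-8.9,0.1],[-0.0,-0.0,0.18]],[0,[-47.2,-0.5,0.0],[-0.0,-0.0,0.18]],[0,[-46.6,7.9,0.1],[-0.0,-0.0,0.18]],[0,[-44.4,16.2,0.0],[-0.0,-0.0,0.18]],[0,[-40.8,23.9,0.0],[-0.0,-0.0,0.18]],[0,[-35.8,30.7,0.1],[-0.0,-0.0,0.18]],[0,[-29.8,36.7,0.0],[-0.0,-0.0,0.18]]]
[[0,[-0.0,37.1,5.6],[-0.0,0.0,0.039]],[0,[1.4,37.0,5.7],[-0.0,0.0,0.039]],[0,[2.9,37.0,5.6],[-0.0,0.0,0.039]],[0,[4.3,36.9,5.6],[-0.0,0.0,0.039]],[0,[5.8,36.6,5.6],[-0.0,0.0,0.039]],[0,[7.1,36.4,5.7],[-0.0,0.0,0.039]],[0,[8.6,36.1,5.6],[-0.0,0.0,0.039]],[0,[10.0,35.7,5.6],[-0.0,0.0,0.039]],[0,[-0.0,-0.0,28.0],[-0.0,0.0,0.0]],[0,[-0.0,-0.0,28.0],[-0.0,0.0,0.0]]]
[[0,[-0.0,-0.0,28.0],[-0.0,0.0,0.0]],[0,[-0.0,-0.0,28.0],[-0.0,0.0,0.0]]]
end [ 0.647 -0.141  0.048] [-3.142  0.     0.56 ]
```

Request:
carry_out([
  [0, [-35.2, -31.5, 0], [0, 0, 0.18]],
  [0, [-40.3, -24.8, 0], [0, 0, 0.18]],
  [0, [-44, -17.1, 0], [0, 0, 0.18]],
  [0, [-46.4, -8.9, 0], [0, 0, 0.18]],
  [0, [-47.2, -0.5, 0], [0, 0, 0.18]],
  [0, [-46.6, 7.9, 0], [0, 0, 0.18]],
  [0, [-44.4, 16.2, 0], [0, 0, 0.18]],
  [0, [-40.8, 23.9, 0], [0, 0, 0.18]],
  [0, [-35.8, 30.7, 0], [0, 0, 0.18]],
  [0, [-29.8, 36.7, 0], [0, 0, 0.18]],
], squeeze=25)

```text
time_s: 3.05
ee_pos: [0.4204, 0.0484, 0.2057]
eef_rot: [3.141, -0.0, 0.866]
force: [0.8, -0.3, -0.6]
grip_width: 0.0938
grip_force: 0.0
```

Request:
carry_out([
  [0, [0, 37.1, 5.6], [0, 0, 0.039]],
  [0, [1.4, 37, 5.6], [0, 0, 0.039]],
  [0, [2.9, 37, 5.6], [0, 0, 0.039]],
  [0, [4.3, 36.9, 5.6], [0, 0, 0.039]],
  [0, [5.8, 36.6, 5.6], [0, 0, 0.039]],
  [0, [7.1, 36.4, 5.6], [0, 0, 0.039]],
  [0, [8.6, 36.1, 5.6], [0, 0, 0.039]],
  [0, [10, 35.7, 5.6], [0, 0, 0.039]],
  [0, [0, 0, 0], [0, 0, 0]],
])

```text
time_s: 4.18
ee_pos: [0.6475, -0.1424, 0.159]
eef_rot: [-3.14, 0.001, 0.558]
force: [-0.4, 0.5, -0.5]
grip_width: 0.0937
grip_force: 0.0
```

```bash
python3 - <<'E'
from h import *
obs(); t=pic("top","t1.png"); pic("side","s1.png")
place(["top","side"],["old_cylinder","jaw_face","end_stop"])
plan([((.647,-.141,.049),32,5)])
E
```

```text
{'time_s': 4.175, 'qpos': [-0.272, 0.592, 1.213, -0.0, 1.338, 0.741], 'ee_pos': [0.648, -0.142, 0.159], 'eef_rot': [-3.14, 0.001, 0.558], 'force': [-0.351, 0.47, -0.548], 'grip_width': 0.094, 'grip_force': 0.0}
top old_cylinder []
top jaw_face []
top end_stop [([0.6721, -0.1126, 0.0438], 0.55)]
side old_cylinder [([0.6465, -0.1436, 0.0434], 0.65)]
side jaw_face [([0.6121, -0.1757, 0.0443], 0.75)]
side end_stop [([0.6757, -0.1123, 0.0377], 0.57)]
[[0,[-0.0,0.1,22.4],[0.0,-0.0,0.0]],[0,[-0.1,0.0,22.5],[0.0,-0.0,0.0]],[0,[0.0,0.1,22.4],[0.0,-0.0,0.0]],[0,[-0.0,0.0,22.5],[0.0,-0.0,0.0]],[0,[-0.1,0.1,22.4],[0.0,-0.0,0.0]]]
end [ 0.647 -0.141  0.049] [ 3.141 -0.     0.56 ]
```

Request:
carry_out([
  [0, [0, 0, 28], [0, 0, 0]],
  [0, [0, 0, 28], [0, 0, 0]],
  [0, [0, 0, 28], [0, 0, 0]],
  [0, [0, 0, 18], [0, 0, 0]],
  [0, [0, 0, 8], [0, 0, 0]],
  [0, [0, 0, 0], [0, 0, 0]],
])

```text
time_s: 5.32
ee_pos: [0.6471, -0.141, 0.0509]
eef_rot: [3.142, -0.0, 0.56]
force: [0.4, -0.6, 0.3]
grip_width: 0.0939
grip_force: 0.0
```

Request:
carry_out([
  [1, [0, 0, 0], [0, 0, 0]],
  [1, [0, 0, 0], [0, 0, 0]],
  [1, [0, 0, 0], [0, 0, 0]],
  [1, [0, 0, 0], [0, 0, 0]],
  [1, [0, 0, 0], [0, 0, 0]],
  [1, [0, 0, 0], [0, 0, 0]],
])

```text
time_s: 6.08
ee_pos: [0.647, -0.141, 0.0507]
eef_rot: [3.142, 0.0, 0.56]
force: [0.4, -1.2, 0.3]
grip_width: 0.0374
grip_force: 0.0
```

Request:
carry_out([
  [1, [0, 0, 2], [0, 0, 0]],
  [1, [0, 0, 0], [0, 0, 0]],
  [1, [0, 0, 0], [0, 0, 0]],
])

```text
time_s: 6.45
ee_pos: [0.6472, -0.141, 0.05]
eef_rot: [3.141, -0.0, 0.56]
force: [-5.8, 1.8, 10.8]
grip_width: 0.0321
grip_force: 25.0
```

Request:
carry_out([
  [1, [0, 0, -10], [0, 0, 0]],
  [1, [0, 0, -20], [0, 0, 0]],
  [1, [0, 0, -30], [0, 0, 0]],
  [1, [0, 0, -40], [0, 0, 0]],
  [1, [0, 0, 0], [0, 0, 0]],
])

```text
time_s: 7.08
ee_pos: [0.6485, -0.1414, 0.1533]
eef_rot: [3.137, -0.005, 0.56]
force: [-0.0, 0.7, -2.6]
grip_width: 0.032
grip_force: 24.9
```

```bash
python3 - <<'E'
from h import *
obs()
plan([((.43,.0,.15),60,9),((.439,.228,.12),92,7),((.439,.228,.0105),92,4)],1)
E
```

```text
{'time_s': 7.075, 'qpos': [-0.27, 0.593, 1.225, 0.0, 1.317, 0.741], 'ee_pos': [0.648, -0.141, 0.153], 'eef_rot': [3.137, -0.005, 0.56], 'force': [-0.005, 0.72, -2.579], 'grip_width': 0.032, 'grip_force': 24.934}
[[1,[-12.2,-26.2,0.2],[0.001,-0.0,-0.054]],[1,[-10.8,-26.8,0.2],[0.001,-0.0,-0.054]],[1,[-9.3,-27.4,0.2],[0.001,-0.0,-0.054]],[1,[-7.9,-27.8,0.3],[0.001,-0.0,-0.054]],[1,[-6.3,-28.3,0.3],[0.001,-0.0,-0.054]],[1,[-4.8,-28.5,0.3],[0.001,-0.0,-0.054]],[1,[-3.2,-28.7,0.4],[0.001,-0.0,-0.054]],[1,[-1.7,-28.9,0.3],[0.001,-0.0,-0.054]],[1,[-0.2,-28.9,0.5],[0.001,-0.0,-0.054]],[1,[28.8,-15.2,4.4],[-0.0,-0.001,-0.08]]]
[[1,[30.0,-12.9,4.4],[-0.0,-0.001,-0.08]],[1,[30.8,-10.4,4.4],[-0.0,-0.001,-0.08]],[1,[31.7,-7.9,4.3],[-0.0,-0.001,-0.08]],[1,[32.1,-5.4,4.3],[-0.0,-0.001,-0.08]],[1,[32.5,-2.7,4.3],[-0.0,-0.001,-0.08]],[1,[32.6,-0.2,4.2],[-0.0,-0.001,-0.08]],[1,[0.1,0.0,27.4],[-0.0,0.001,0.0]],[1,[-0.0,0.1,27.4],[-0.0,0.001,0.0]],[1,[-0.0,0.0,27.3],[-0.0,0.001,0.0]],[1,[-0.0,0.1,27.4],[-0.0,0.001,0.0]]]
end [0.439  0.228  0.0105] [-3.140e+00 -2.000e-03  1.606e+00]
```

Request:
carry_out([
  [1, [-12.2, -26.2, 0], [0, 0, -0.054]],
  [1, [-10.8, -26.8, 0], [0, 0, -0.054]],
  [1, [-9.3, -27.4, 0], [0, 0, -0.054]],
  [1, [-7.9, -27.8, 0], [0, 0, -0.054]],
  [1, [-6.3, -28.3, 0], [0, 0, -0.054]],
  [1, [-4.8, -28.5, 0], [0, 0, -0.054]],
  [1, [-3.2, -28.7, 0], [0, 0, -0.054]],
  [1, [-1.7, -28.9, 0], [0, 0, -0.054]],
  [1, [-0.2, -28.9, 0], [0, 0, -0.054]],
  [1, [28.8, -15.2, 4.4], [0, 0, -0.08]],
])

```text
time_s: 8.32
ee_pos: [0.4287, 0.033, 0.1445]
eef_rot: [3.141, -0.0, 1.127]
force: [0.1, -0.6, -1.8]
grip_width: 0.0323
grip_force: 24.9
```

Request:
carry_out([
  [1, [30, -12.9, 4.4], [0, 0, -0.08]],
  [1, [30.8, -10.4, 4.4], [0, 0, -0.08]],
  [1, [31.7, -7.9, 4.4], [0, 0, -0.08]],
  [1, [32.1, -5.4, 4.4], [0, 0, -0.08]],
  [1, [32.5, -2.7, 4.4], [0, 0, -0.08]],
  [1, [32.6, 0, 4.4], [0, 0, -0.08]],
  [1, [0, 0, 28], [0, 0, 0]],
  [1, [0, 0, 28], [0, 0, 0]],
  [1, [0, 0, 25], [0, 0, 0]],
  [1, [0, 0, 0], [0, 0, 0]],
])

```text
time_s: 9.57
ee_pos: [0.4367, 0.2278, 0.0355]
eef_rot: [-3.138, 0.001, 1.606]
force: [-0.7, 0.6, -1.9]
grip_width: 0.0325
grip_force: 24.9
```

Request:
carry_out([
  [1, [0, 0, 16], [0, 0, 0]],
  [1, [0, 0, 9], [0, 0, 0]],
  [1, [0, 0, 0], [0, 0, 0]],
])

```text
time_s: 9.95
ee_pos: [0.4375, 0.2282, 0.0114]
eef_rot: [-3.141, 0.0, 1.606]
force: [-0.1, 0.6, -1.1]
grip_width: 0.0324
grip_force: 24.9
```

Request:
carry_out([
  [0.45, [0, 0, 0], [0, 0, 0]],
  [0.45, [0, 0, 0], [0, 0, 0]],
  [0.45, [0, 0, 0], [0, 0, 0]],
  [0.45, [0, 0, -20], [0, 0, 0]],
  [0.45, [0, 0, -40], [0, 0, 0]],
  [0.45, [0, 0, -45], [0, 0, 0]],
  [0.45, [0, 0, 0], [0, 0, 0]],
])

```text
time_s: 10.82
ee_pos: [0.4392, 0.229, 0.12]
eef_rot: [3.136, -0.002, 1.606]
force: [0.3, 0.3, -1.3]
grip_width: 0.0519
grip_force: 0.0
```

```bash
python3 - <<'E'
from h import *
obs(); t=pic("top","t2.png",(130,180,300,260),4); s=pic("side","s2.png",(230,200,350,350),4)
place(["top","side"],["old_cylinder","new_cylinder","tray"])
plan([((.43,.129,.11),116,5),((.43,.129,.004),116,4)],0)
E
```

```text
{'time_s': 10.825, 'qpos': [0.407, 0.268, 1.774, -0.0, 1.093, 0.372], 'ee_pos': [0.439, 0.229, 0.12], 'eef_rot': [3.136, -0.002, 1.606], 'force': [0.324, 0.297, -1.258], 'grip_width': 0.052, 'grip_force': 0.0}
top old_cylinder []
top new_cylinder [([0.4317, 0.1276, 0.0035], 0.53)]
top tray [([0.4377, 0.2244, -0.0006], 0.82), ([0.3618, -0.2135, -0.0013], 0.48)]
side old_cylinder [([0.4354, 0.2248, 0.0059], 0.82), ([0.4282, 0.0331, 0.0011], 0.58)]
side new_cylinder [([0.4281, 0.1283, -0.0001], 0.8), ([0.6032, -0.1874, -0.0042], 0.52)]
side tray [([0.4396, 0.2279, 0.0024], 0.73)]
[[0,[-19.8,-2.2,1.2],[-0.0,0.0,-0.084]],[0,[-19.5,-3.8,1.3],[-0.0,0.0,-0.084]],[0,[-19.1,-5.5,1.2],[-0.0,0.0,-0.084]],[0,[-18.6,-7.1,1.2],[-0.0,0.0,-0.084]],[0,[-18.0,-8.6,1.3],[-0.0,0.0,-0.084]],[0,[0.0,0.0,26.5],[-0.0,-0.0,0.0]],[0,[0.0,0.1,26.5],[-0.0,-0.0,0.0]],[0,[0.0,0.0,26.5],[-0.0,-0.0,0.0]],[0,[0.0,0.1,26.5],[-0.0,-0.0,0.0]]]
end [0.43  0.129 0.004] [-3.14  -0.     2.026]
```

View pics/s2.png

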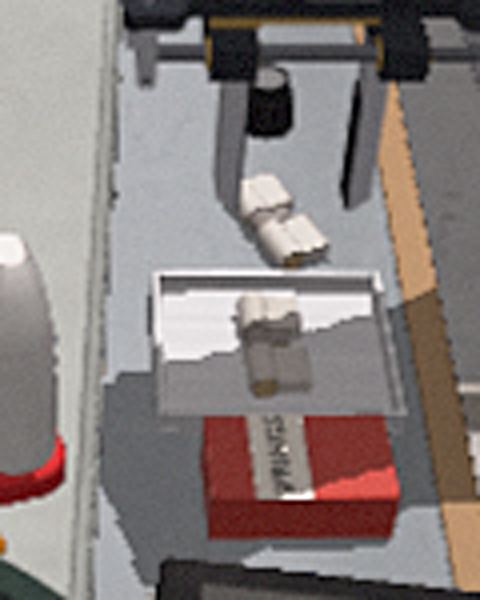

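Old cylinder is flat in the tray, around (275,340) in the crop. The new one is at (285,220), unobstructed. Next is the new cylinder.

Request:
carry_out([
  [0, [-19.8, -2.2, 0], [0, 0, -0.084]],
  [0, [-19.5, -3.8, 0], [0, 0, -0.084]],
  [0, [-19.1, -5.5, 0], [0, 0, -0.084]],
  [0, [-18.8, -7.1, 0], [0, 0, -0.084]],
  [0, [-18.4, -8.6, 0], [0, 0, -0.084]],
  [0, [0, 0, 28], [0, 0, 0]],
  [0, [0, 0, 28], [0, 0, 0]],
  [0, [0, 0, 28], [0, 0, 0]],
  [0, [0, 0, 24], [0, 0, 0]],
  [0, [0, 0, 7], [0, 0, 0]],
])

```text
time_s: 12.48
ee_pos: [0.4297, 0.1284, 0.0006]
eef_rot: [-3.139, -0.001, 2.026]
force: [0.5, 0.2, 0.2]
grip_width: 0.0941
grip_force: 0.0
```

Request:
carry_out([
  [1, [0, 0, 0], [0, 0, 0]],
  [1, [0, 0, 0], [0, 0, 0]],
  [1, [0, 0, 0], [0, 0, 0]],
  [1, [0, 0, 0], [0, 0, 0]],
  [1, [0, 0, 0], [0, 0, 0]],
  [1, [0, 0, 0], [0, 0, 0]],
  [1, [0, 0, 0], [0, 0, 0]],
  [1, [0, 0, 0], [0, 0, 0]],
  [1, [0, 0, 0], [0, 0, 0]],
])

```text
time_s: 13.6
ee_pos: [0.4304, 0.1285, 0.0018]
eef_rot: [-3.141, -0.0, 2.026]
force: [-1.2, 0.4, 2.1]
grip_width: 0.0321
grip_force: 25.0
```

Request:
carry_out([
  [1, [0, 0, -10], [0, 0, 0]],
  [1, [0, 0, -30], [0, 0, 0]],
  [1, [0, 0, -40], [0, 0, 0]],
  [1, [0, 0, -45], [0, 0, 0]],
  [1, [0, 0, 0], [0, 0, 0]],
])

```text
time_s: 14.22
ee_pos: [0.4318, 0.1288, 0.13]
eef_rot: [3.136, 0.001, 2.026]
force: [0.1, -0.2, -2.8]
grip_width: 0.0324
grip_force: 25.0
```

```bash
python3 - <<'E'
from h import *
obs(); s=pic("side","s3.png",(175,130,345,290),4)
place(["side","top"],["new_cylinder"]); place(["top","side"],["end_stop","jaw_face","bed_mid"])
E
```

```text
{'time_s': 14.225, 'qpos': [0.209, 0.159, 1.882, 0.0, 1.094, -0.246], 'ee_pos': [0.432, 0.129, 0.13], 'eef_rot': [3.136, 0.001, 2.026], 'force': [0.131, -0.186, -2.772], 'grip_width': 0.032, 'grip_force': 24.996}
side new_cylinder [([0.4304, 0.1273, 0.1283], 0.49)]
top new_cylinder [([0.4317, 0.1276, 0.0035], 0.53)]
top end_stop [([0.4283, 0.0316, -0.0063], 0.6), ([0.6694, -0.1131, 0.0441], 0.55)]
top jaw_face [([0.6196, -0.1714, 0.0437], 0.62)]
top bed_mid [([0.3626, -0.2144, 0.0007], 0.63), ([0.6513, -0.1285, 0.0453], 0.55)]
side end_stop [([0.6759, -0.1123, 0.042], 0.64)]
side jaw_face [([0.6125, -0.1802, 0.0425], 0.63)]
side bed_mid [([0.6534, -0.1327, 0.0421], 0.56), ([0.696, -0.2337, 0.0023], 0.31)]
```

View pics/s3.png

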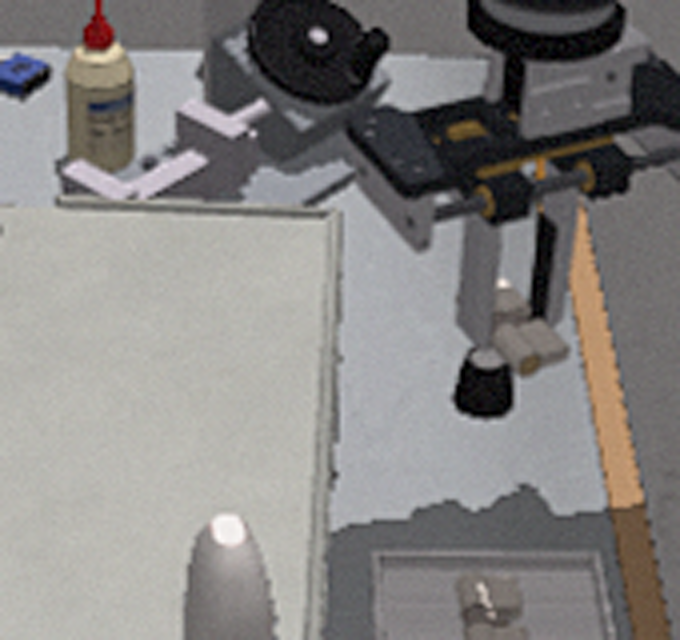

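The cylinder is held level and the tray content is unchanged. The rail is now empty. Target is the rail middle at fixture y = 60 mm.

```bash
python3 - <<'E'
from h import *
print(f2w([0,.06,0]))
plan([((.43,.02,.14),90,4),((.644,-.1425,.14),48.5,9),((.644,-.1425,.058),48.5,4)],1)
E
```

```text
[ 0.6442572  -0.14256266  0.        ]
[[1,[-24.3,-12.0,-3.4],[-0.0,-0.0,0.114]],[1,[-25.6,-9.1,-3.5],[-0.0,-0.0,0.114]],[1,[-26.4,-6.1,-3.4],[-0.0,-0.0,0.114]],[1,[-26.9,-3.2,-3.4],[-0.0,-0.0,0.114]],[1,[-18.0,23.8,-0.0],[-0.0,0.0,0.08]],[1,[-16.1,25.2,-0.1],[-0.0,0.0,0.08]],[1,[-14.0,26.3,0.0],[-0.0,0.0,0.08]],[1,[-11.9,27.4,-0.0],[-0.0,0.0,0.08]],[1,[-9.6,28.3,-0.0],[-0.0,0.0,0.08]],[1,[-7.3,29.0,-0.1],[-0.0,0.0,0.08]]]
[[1,[-5.0,29.4,0.0],[-0.0,0.0,0.08]],[1,[-2.7,29.7,-0.0],[-0.0,0.0,0.08]],[1,[-0.2,29.9,-0.0],[-0.0,0.0,0.08]],[1,[0.0,0.0,20.5],[-0.0,0.0,0.001]],[1,[0.0,0.0,20.5],[-0.0,0.0,0.001]],[1,[0.0,0.0,20.5],[-0.0,0.0,0.001]],[1,[0.1,0.1,20.5],[-0.0,0.0,0.001]]]
end [ 0.6441 -0.1425  0.058 ] [-3.141e+00  1.000e-03  8.460e-01]
```

Request:
carry_out([
  [1, [-24.3, -12, -3.4], [0, 0, 0.114]],
  [1, [-25.6, -9.1, -3.4], [0, 0, 0.114]],
  [1, [-26.4, -6.1, -3.4], [0, 0, 0.114]],
  [1, [-26.9, -3.2, -3.4], [0, 0, 0.114]],
  [1, [-18, 23.8, 0], [0, 0, 0.08]],
  [1, [-16.1, 25.2, 0], [0, 0, 0.08]],
  [1, [-14, 26.3, 0], [0, 0, 0.08]],
  [1, [-11.9, 27.4, 0], [0, 0, 0.08]],
  [1, [-9.6, 28.3, 0], [0, 0, 0.08]],
  [1, [-7.3, 29, 0], [0, 0, 0.08]],
])

```text
time_s: 15.92
ee_pos: [0.5735, -0.0888, 0.1399]
eef_rot: [-3.141, 0.0, 1.087]
force: [0.0, 0.5, -1.4]
grip_width: 0.0322
grip_force: 25.0
```

Request:
carry_out([
  [1, [-5, 29.4, 0], [0, 0, 0.08]],
  [1, [-2.7, 29.7, 0], [0, 0, 0.08]],
  [1, [0, 29.9, 0], [0, 0, 0.08]],
  [1, [0, 0, 20], [0, 0, 0]],
  [1, [0, 0, 20], [0, 0, 0]],
  [1, [0, 0, 20], [0, 0, 0]],
  [1, [0, 0, 10], [0, 0, 0]],
  [1, [0, 0, 0], [0, 0, 0]],
])

```text
time_s: 16.92
ee_pos: [0.644, -0.142, 0.0697]
eef_rot: [-3.141, 0.001, 0.85]
force: [-0.4, -0.2, -1.3]
grip_width: 0.0325
grip_force: 25.0
```

```bash
python3 - <<'E'
from h import *
obs()
for c,crop,k in (("side",(175,80,295,190),5),):
    d=ctrl.camera(c); x0,y0,x1,y1=crop
    im=cv2.resize(d["img"][y0:y1,x0:x1],None,fx=k,fy=k,interpolation=cv2.INTER_CUBIC)
    cv2.imwrite("pics/s4.png",im)
o=ctrl.get_obs();plan([((.644,-.1425,.0475),48.5,1)],1)
E
```

```text
{'time_s': 16.925, 'qpos': [-0.273, 0.67, 1.305, -0.0, 1.168, 0.448], 'ee_pos': [0.644, -0.142, 0.07], 'eef_rot': [-3.141, 0.001, 0.85], 'force': [-0.404, -0.156, -1.32], 'grip_width': 0.032, 'grip_force': 24.996}
[[1,[-0.6,-0.1,23.2],[0.0,-0.0,0.004]]]
end [ 0.644  -0.1425  0.0475] [ 3.141 -0.     0.846]
```

View pics/s4.png

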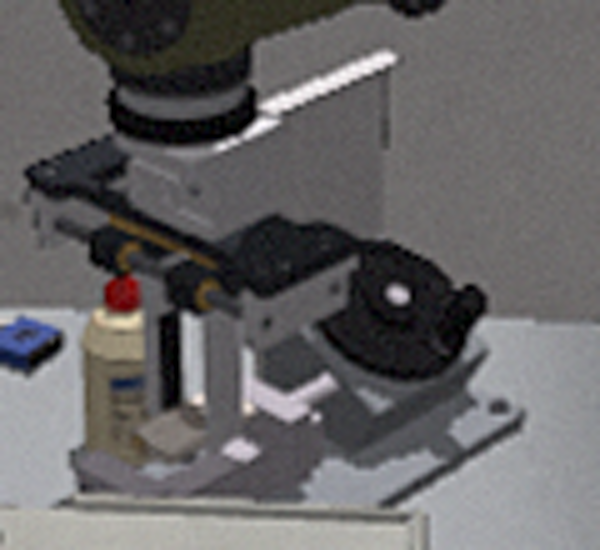

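The cylinder sits between the jaws above the rail, and the body clears the bottle and wheel. Lowering it now.

Request:
carry_out([
  [1, [-0.5, 0, 14], [0, 0, 0.004]],
  [1, [0, 0, 8], [0, 0, 0]],
  [1, [0, 0, 0], [0, 0, 0]],
  [1, [0, 0, 1], [0, 0, 0]],
])

```text
time_s: 17.48
ee_pos: [0.6442, -0.1427, 0.0477]
eef_rot: [3.141, -0.0, 0.846]
force: [0.1, 0.7, -2.2]
grip_width: 0.0323
grip_force: 25.0
```

Request:
carry_out([
  [0.5, [0, 0, 0], [0, 0, 0]],
  [0.5, [0, 0, 0], [0, 0, 0]],
  [0.5, [0, 0, 0], [0, 0, 0]],
  [0.5, [0, 0, 0], [0, 0, 0]],
  [0.4, [0, 0, -15], [0, 0, 0]],
  [0.4, [0, 0, -30], [0, 0, 0]],
  [0.4, [0, 0, -45], [0, 0, 0]],
  [0.4, [0, 0, -45], [0, 0, 0]],
  [0.4, [0, 0, 0], [0, 0, 0]],
])

```text
time_s: 18.6
ee_pos: [0.6454, -0.143, 0.1878]
eef_rot: [3.135, -0.003, 0.846]
force: [0.6, -0.4, -0.8]
grip_width: 0.0565
grip_force: 0.0
```

```bash
cat >> h.py <<'E'
n_=np.array([-np.sin(np.radians(28)),0,np.cos(np.radians(28))]); u_=np.array([-np.cos(np.radians(28)),0,-np.sin(np.radians(28))]); y_=np.array([0,1.,0])
FR=R.from_euler("z",FX["yaw"])
QW=FR*R.from_matrix(np.c_[u_,y_,-n_])
def kang(P,hub):
    "knob point world -> (radius,phi deg,height)"
    d=FR.inv().apply(np.array(P)-hub); a,b,h=d@u_,-(d@y_),d@n_
    return np.round([np.hypot(a,b)*1000,np.degrees(np.arctan2(b,a)),h*1000],1)
def kpos(hub,phi,h,r=.038):
    p=np.radians(phi); return np.array(hub)+FR.apply(r*(np.cos(p)*u_-np.sin(p)*y_)+h*n_)
E
python3 - <<'E'
from h import *
ctrl.camera("top");ctrl.camera("side")
place(["top","side"],["wheel_hub","wheel_knob","new_cylinder","jaw_face"])
hub=np.array([.540,-.263,.0866]); print(kang([.4994,-.2469,.0907],hub))
print(kpos(hub,23,.024), QW.as_euler("xyz"))
plan([(kpos(hub,22,.09),QW,13)],.5)
E
```

```text
top wheel_hub []
top wheel_knob [([0.499, -0.2435, 0.0918], 0.67), ([0.4301, 0.3158, -0.0022], 0.64)]
top new_cylinder []
top jaw_face []
side wheel_hub [([0.5417, -0.264, 0.0841], 0.9)]
side wheel_knob [([0.4999, -0.2434, 0.0894], 0.72)]
side new_cylinder [([0.6444, -0.1413, 0.0442], 0.67)]
side jaw_face [([0.6121, -0.1788, 0.046], 0.75), ([0.6521, -0.135, 0.041], 0.2)]
[37.4 23.4 22.9]
[ 0.4985915  -0.2461895   0.09136901] [3.14159265 0.48869219 2.41728101]
[[0.5,[-13.3,-5.5,2.5],[-0.03,-0.029,-0.118]],[0.5,[-12.5,-7.1,2.7],[-0.03,-0.029,-0.118]],[0.5,[-11.6,-8.6,2.8],[-0.03,-0.029,-0.118]],[0.5,[-10.3,-9.9,2.8],[-0.03,-0.029,-0.118]],[0.5,[-9.0,-11.2,2.8],[-0.03,-0.029,-0.118]],[0.5,[-7.5,-12.3,2.7],[-0.03,-0.029,-0.118]],[0.5,[-6.0,-13.1,2.6],[-0.03,-0.029,-0.118]],[0.5,[-4.3,-13.8,2.2],[-0.03,-0.029,-0.118]],[0.5,[-2.6,-14.3,1.9],[-0.03,-0.029,-0.118]],[0.5,[-0.8,-14.5,1.6],[-0.03,-0.029,-0.118]]]
[[0.5,[0.9,-14.6,1.1],[-0.03,-0.029,-0.118]],[0.5,[2.7,-14.3,0.6],[-0.03,-0.029,-0.118]],[0.5,[4.4,-14.0,0.1],[-0.03,-0.029,-0.118]]]
end [ 0.4756 -0.225   0.1495] [3.132 0.489 2.412]
```

Request:
carry_out([
  [0.4, [-13.3, -5.5, 2.5], [-0.03, -0.029, -0.118]],
  [0.4, [-12.5, -7.1, 2.7], [-0.03, -0.029, -0.118]],
  [0.4, [-11.6, -8.6, 2.8], [-0.03, -0.029, -0.118]],
  [0.4, [-10.3, -9.9, 2.8], [-0.03, -0.029, -0.118]],
  [0.4, [-9, -11.2, 2.8], [-0.03, -0.029, -0.118]],
  [0.4, [-7.5, -12.3, 2.7], [-0.03, -0.029, -0.118]],
  [0.4, [-6, -13.1, 2.6], [-0.03, -0.029, -0.118]],
  [0.4, [-4.3, -13.8, 2.2], [-0.03, -0.029, -0.118]],
  [0.4, [-2.6, -14.3, 1.9], [-0.03, -0.029, -0.118]],
  [0.4, [-0.8, -14.5, 1.6], [-0.03, -0.029, -0.118]],
])

```text
time_s: 20.35
ee_pos: [0.5142, -0.2062, 0.1573]
eef_rot: [3.058, 0.386, 2.03]
force: [0.4, -1.2, -0.2]
grip_width: 0.0564
grip_force: 0.0
```

Request:
carry_out([
  [0.4, [0.9, -14.6, 1.1], [-0.03, -0.029, -0.118]],
  [0.4, [2.7, -14.3, 0.6], [-0.03, -0.029, -0.118]],
  [0.4, [4.4, -14, 0], [-0.03, -0.029, -0.118]],
  [0.4, [0, 0, 0], [0, 0, 0]],
])

```text
time_s: 20.85
ee_pos: [0.4748, -0.2253, 0.1499]
eef_rot: [3.132, 0.489, 2.41]
force: [0.3, -1.0, 0.1]
grip_width: 0.0562
grip_force: 0.0
```

```bash
python3 - <<'E'
from h import *
obs(); pic("top","t5.png");pic("side","s5.png",(175,80,295,190),5)
place(["top","side"],["wheel_hub","wheel_knob","new_cylinder"])
K=np.array([.4994,-.2458,.0907]); hub=np.array([.5405,-.263,.086])
print(kang(K,hub))
plan([(kpos(hub,22,.055),QW,3),(kpos(hub,22,.010),QW,3)],.4)
E
```

```text
{'time_s': 20.85, 'qpos': [-0.45, 0.078, 2.006, -0.218, 0.594, -1.14], 'ee_pos': [0.475, -0.225, 0.15], 'eef_rot': [3.132, 0.489, 2.41], 'force': [0.262, -0.952, 0.064], 'grip_width': 0.056, 'grip_force': 0.0}
top wheel_hub [([0.537, -0.2611, 0.0857], 0.62), ([0.6742, -0.1107, 0.0441], 0.27)]
top wheel_knob [([0.4987, -0.2445, 0.0891], 0.86)]
top new_cylinder [([0.6471, -0.1433, 0.0468], 0.5)]
side wheel_hub [([0.5436, -0.2649, 0.0822], 0.63)]
side wheel_knob [([0.5012, -0.2478, 0.0889], 0.58), ([0.6729, -0.1115, 0.04], 0.55)]
side new_cylinder [([0.6439, -0.1429, 0.0425], 0.66)]
[37.9 22.3 24. ]
[[0.4,[0.1,-0.1,12.0],[0.002,0.0,-0.002]],[0.4,[0.1,-0.1,12.0],[0.002,0.0,-0.002]],[0.4,[0.1,-0.1,12.0],[0.002,0.0,-0.002]],[0.4,[0.0,-0.0,15.0],[0.0,0.0,0.0]],[0.4,[0.0,-0.0,15.0],[0.0,0.0,0.0]],[0.4,[0.0,-0.0,15.0],[0.0,0.0,0.0]]]
end [ 0.5043 -0.2499  0.0783] [3.141 0.489 2.418]
```

View pics/s5.png

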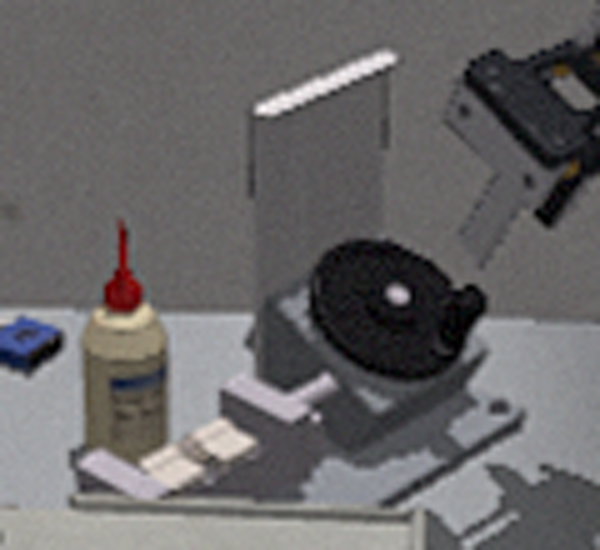

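The new cylinder lies lengthways on the rail at (200,450), and the gripper is lined up above the knob at (465,300). Advancing along the axis.

Request:
carry_out([
  [0.4, [0, 0, 12], [0.002, 0, -0.002]],
  [0.4, [0, 0, 12], [0.002, 0, -0.002]],
  [0.4, [0, 0, 12], [0.002, 0, -0.002]],
  [0.4, [0, 0, 15], [0, 0, 0]],
  [0.4, [0, 0, 15], [0, 0, 0]],
  [0.4, [0, 0, 13], [0, 0, 0]],
  [0.4, [0, 0, 0], [0, 0, 0]],
], squeeze=45)

```text
time_s: 22.12
ee_pos: [0.5034, -0.2495, 0.0791]
eef_rot: [3.142, 0.488, 2.418]
force: [0.1, 0.6, -0.2]
grip_width: 0.0562
grip_force: 0.0
```

Request:
carry_out([
  [1, [0, 0, 0], [0, 0, 0]],
  [1, [0, 0, 0], [0, 0, 0]],
  [1, [0, 0, 0], [0, 0, 0]],
  [1, [0, 0, 0], [0, 0, 0]],
  [1, [0, 0, 0], [0, 0, 0]],
  [1, [0, 0, 0], [0, 0, 0]],
])

```text
time_s: 22.88
ee_pos: [0.5039, -0.2493, 0.0805]
eef_rot: [3.141, 0.49, 2.418]
force: [0.5, 4.5, 3.5]
grip_width: 0.0185
grip_force: 45.0
```

```bash
python3 - <<'E'
from h import *
obs(); hub=np.array([.5405,-.263,.086]); print(kang(ctrl.get_obs()["ee_pos"],hub))
E
```

```text
{'time_s': 22.875, 'qpos': [-0.468, 0.272, 1.97, -0.282, 0.438, -1.088], 'ee_pos': [0.504, -0.249, 0.081], 'eef_rot': [3.141, 0.49, 2.418], 'force': [0.454, 4.534, 3.499], 'grip_width': 0.019, 'grip_force': 45.0}
[37.5 21.9 12.3]
```

```bash
cat >> h.py <<'E'
def wind(phi0,step,n,r=38):
    a=np.radians(phi0-step*np.arange(n+1)); P=np.c_[r*np.cos(a),-r*np.sin(a)]
    acc=P[0].copy(); rows=[]
    for q in P[1:]:
        d=np.round(q-acc,1); acc=acc+d; rows.append([1,[float(d[0]),float(d[1]),0],[0,0,0]])
    print(str(rows).replace(" ","")," end phi",phi0-step*n)
E
python3 -c "
from h import *
wind(22,18,5); wind(-68,18,10)"
```

```text
[[1,[2.7,11.6,0],[0,0,0]],[1,[-1.1,11.8,0],[0,0,0]],[1,[-4.6,11.0,0],[0,0,0]],[1,[-7.8,8.9,0],[0,0,0]],[1,[-10.2,6.2,0],[0,0,0]]]  end phi -68
[[1,[-11.6,2.7,0],[0,0,0]],[1,[-11.8,-1.1,0],[0,0,0]],[1,[-11.0,-4.6,0],[0,0,0]],[1,[-8.9,-7.8,0],[0,0,0]],[1,[-6.2,-10.2,0],[0,0,0]],[1,[-2.6,-11.6,0],[0,0,0]],[1,[1.0,-11.8,0],[0,0,0]],[1,[4.6,-11.0,0],[0,0,0]],[1,[7.8,-8.9,0],[0,0,0]],[1,[10.2,-6.2,0],[0,0,0]]]  end phi -248
```

Request:
carry_out([
  [1, [2.7, 11.6, 0], [0, 0, 0]],
  [1, [-1.1, 11.8, 0], [0, 0, 0]],
  [1, [-4.6, 11, 0], [0, 0, 0]],
])

```text
time_s: 23.25
ee_pos: [0.5283, -0.2268, 0.0825]
eef_rot: [-3.14, 0.49, 2.418]
force: [-6.6, -20.0, 8.2]
grip_width: 0.0187
grip_force: 45.0
```

Request:
carry_out([
  [1, [-7.8, 8.9, 0], [0, 0, 0]],
  [1, [-10.2, 6.2, 0], [0, 0, 0]],
  [1, [0, 0, 0], [0, 0, 0]],
])

```text
time_s: 23.62
ee_pos: [0.55, -0.2266, 0.0911]
eef_rot: [-3.14, 0.49, 2.418]
force: [-7.8, -12.5, 8.9]
grip_width: 0.0185
grip_force: 45.0
```

```bash
python3 - <<'E'
from h import *
obs(); hub=np.array([.5405,-.263,.086]); o=ctrl.get_obs(); print(kang(o["ee_pos"],hub), "tool-frame force",R.from_euler("xyz",o["eef_rot"]).inv().apply(o["force"]).round(1))
E
```

```text
{'time_s': 23.625, 'qpos': [-0.379, 0.323, 1.868, -0.336, 0.509, -0.968], 'ee_pos': [0.55, -0.227, 0.091], 'eef_rot': [-3.14, 0.49, 2.418], 'force': [-7.825, -12.505, 8.944], 'grip_width': 0.019, 'grip_force': 45.005}
[ 35.9 -69.4  12.5] tool-frame force [ -6.3 -14.6  -6.7]
```

Request:
carry_out([
  [1, [-12.4, 1.9, 0], [0, 0, 0]],
  [1, [-12.6, -1.9, 0], [0, 0, 0]],
  [1, [-11, -4.6, 0], [0, 0, 0]],
  [1, [-8.9, -7.8, 0], [0, 0, 0]],
  [1, [-6.2, -10.2, 0], [0, 0, 0]],
])

```text
time_s: 24.25
ee_pos: [0.569, -0.2706, 0.1139]
eef_rot: [3.14, 0.488, 2.418]
force: [-4.9, 14.1, 4.4]
grip_width: 0.0185
grip_force: 45.0
```

```bash
python3 - <<'E'
from h import *
C=np.array([-1.2,-1.8]); hub=np.array([.5405,-.263,.086])+FR.apply((C[0]*u_+C[1]*y_)/1000); print(hub)
o=ctrl.get_obs(); print(kang(o["ee_pos"],hub), "tool-frame force",R.from_euler("xyz",o["eef_rot"]).inv().apply(o["force"]).round(1))
E
```

```text
[ 0.54010083 -0.26505019  0.08656337]
[  38.3 -156.9   12.3] tool-frame force [  9.4   7.3 -10. ]
```

Request:
carry_out([
  [1, [-2.6, -11.6, 0], [0, 0, 0]],
  [1, [1, -11.8, 0], [0, 0, 0]],
  [1, [4.6, -11, 0], [0, 0, 0]],
  [1, [7.8, -8.9, 0], [0, 0, 0]],
  [1, [10.2, -6.2, 0], [0, 0, 0]],
  [1, [11.6, -2.6, 0], [0, 0, 0]],
  [1, [11.8, 1, 0], [0, 0, 0]],
  [1, [11, 4.6, 0], [0, 0, 0]],
  [1, [8.9, 7.8, 0], [0, 0, 0]],
  [1, [6.2, 10.2, 0], [0, 0, 0]],
])

```text
time_s: 25.5
ee_pos: [0.5025, -0.2524, 0.081]
eef_rot: [-3.14, 0.489, 2.417]
force: [-7.3, -7.9, 7.2]
grip_width: 0.0187
grip_force: 45.0
```

```bash
python3 - <<'E'
from h import *
hub=np.array([.5401,-.26505,.08656])
o=ctrl.get_obs(); print(kang(o["ee_pos"],hub), "tool-frame force",R.from_euler("xyz",o["eef_rot"]).inv().apply(o["force"]).round(1))
pic("side","s6.png",(175,80,295,190),5); place(["side","top"],["jaw_face","new_cylinder"])
E
```

```text
[38.1 23.9 12.2] tool-frame force [ -3.1 -10.7  -6.4]
side jaw_face [([0.6064, -0.1903, -0.0028], 0.72), ([0.6216, -0.1648, 0.0424], 0.58)]
side new_cylinder [([0.6446, -0.1385, 0.0447], 0.63)]
top jaw_face [([0.6159, -0.1701, 0.0445], 0.66)]
top new_cylinder [([0.6471, -0.1433, 0.0468], 0.5)]
```

View pics/s6.png

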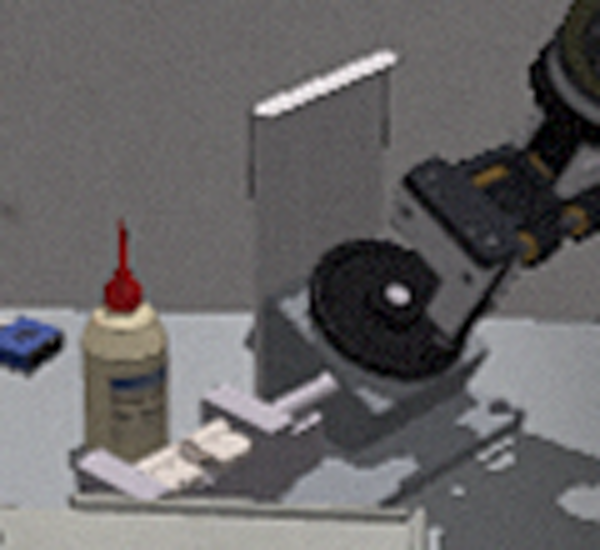

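The jaw has closed to about (255,410) and is nearly at the cylinder. The cylinder is still flat and in line. I'll keep winding.

Request:
carry_out([
  [1, [2.6, 11.6, 0], [0, 0, 0]],
  [1, [-1, 11.8, 0], [0, 0, 0]],
  [1, [-4.6, 11, 0], [0, 0, 0]],
  [1, [-7.8, 8.9, 0], [0, 0, 0]],
  [1, [-10.2, 6.2, 0], [0, 0, 0]],
  [1, [-11.6, 2.6, 0], [0, 0, 0]],
])

```text
time_s: 26.5
ee_pos: [0.5585, -0.2311, 0.0958]
eef_rot: [-3.14, 0.486, 2.418]
force: [-18.2, 5.4, 11.9]
grip_width: 0.0185
grip_force: 45.0
```

```bash
cat > k.py <<'E'
from h import *
hub=np.array([.5401,-.26505,.08656])
o=ctrl.get_obs(); k=kang(o["ee_pos"],hub); f=R.from_euler("xyz",o["eef_rot"]).inv().apply(o["force"]); p=np.radians(k[1])
print(o["time_s"],k,"tool F",f.round(1),"tangential",round(f[0]*np.sin(p)+f[1]*np.cos(p),1),"radial",round(f[0]*np.cos(p)-f[1]*np.sin(p),1))
E
python3 - <<'E'
import k; from h import *
ctrl.camera("side"); place(["side"],["jaw_face","new_cylinder","end_stop"])
wind(-86.7,12,10)
E
```

```text
26.5 [ 37.8 -85.   12.3] tool F [  9.6  -8.  -18.6] tangential -10.3 radial -7.2
side jaw_face [([0.6263, -0.1626, 0.0431], 0.62)]
side new_cylinder [([0.6485, -0.1384, 0.0432], 0.48)]
side end_stop [([0.6969, -0.2337, 0.0012], 0.73), ([0.6747, -0.1123, 0.0394], 0.65)]
[[1,[-7.9,-0.4,0],[0,0,0]],[1,[-7.7,-2.0,0],[0,0,0]],[1,[-7.1,-3.6,0],[0,0,0]],[1,[-6.2,-4.9,0],[0,0,0]],[1,[-5.0,-6.2,0],[0,0,0]],[1,[-3.7,-7.0,0],[0,0,0]],[1,[-2.1,-7.7,0],[0,0,0]],[1,[-0.4,-7.9,0],[0,0,0]],[1,[1.2,-7.9,0],[0,0,0]],[1,[2.8,-7.4,0],[0,0,0]]]  end phi -206.7
```

Request:
carry_out([
  [1, [-7.9, -0.4, 0], [0, 0, 0]],
  [1, [-7.7, -2, 0], [0, 0, 0]],
  [1, [-7.1, -3.6, 0], [0, 0, 0]],
  [1, [-6.2, -4.9, 0], [0, 0, 0]],
])

```text
time_s: 27.2
ee_pos: [0.5713, -0.256, 0.1097]
eef_rot: [3.141, 0.488, 2.418]
force: [-5.3, 10.9, 5.5]
grip_width: 0.0186
grip_force: 45.0
```

```bash
python3 k.py
```

```text
27.2 [  37.9 -133.6   12.3] tool F [  7.3   4.7 -10.1] tangential -8.5 radial -1.7
```

Request:
carry_out([
  [1, [-5, -6.2, 0], [0, 0, 0]],
  [1, [-3.7, -7, 0], [0, 0, 0]],
  [1, [-2.1, -7.7, 0], [0, 0, 0]],
])

```text
time_s: 27.58
ee_pos: [0.5652, -0.278, 0.1151]
eef_rot: [3.14, 0.489, 2.418]
force: [1.4, 9.7, 3.0]
grip_width: 0.0184
grip_force: 45.0
```

```bash
python3 - <<'E'
import k
from h import *
ctrl.camera("side"); place(["side"],["jaw_face","new_cylinder"])
E
```

```text
27.575 [  38.2 -169.6   12.3] tool F [ 3.4  8.2 -5.2] tangential -8.6 radial -1.8
side jaw_face [([0.6275, -0.1579, 0.0439], 0.75)]
side new_cylinder [([0.6529, -0.1363, 0.044], 0.53)]
```

Request:
carry_out([
  [1, [-0.4, -7.9, 0], [0, 0, 0]],
  [1, [1.2, -7.9, 0], [0, 0, 0]],
  [1, [2.8, -7.4, 0], [0, 0, 0]],
])

```text
time_s: 28.1
ee_pos: [0.549, -0.2932, 0.1141]
eef_rot: [3.138, 0.493, 2.418]
force: [21.4, 11.3, -1.7]
grip_width: 0.0188
grip_force: 45.0
```

```bash
python3 k.py; python3 -c "
from h import *
wind(-206.7,8,10)"
```

```text
28.1 [ 38.4 156.7  12.4] tool F [-6.7 22.6  5.6] tangential -23.4 radial -2.7
[[1,[2.7,-4.6,0],[0,0,0]],[1,[3.3,-4.1,0],[0,0,0]],[1,[3.9,-3.6,0],[0,0,0]],[1,[4.3,-3.1,0],[0,0,0]],[1,[4.7,-2.4,0],[0,0,0]],[1,[5.0,-1.8,0],[0,0,0]],[1,[5.2,-1.0,0],[0,0,0]],[1,[5.3,-0.3,0],[0,0,0]],[1,[5.3,0.4,0],[0,0,0]],[1,[5.2,1.2,0],[0,0,0]]]  end phi -286.7
```

Request:
carry_out([
  [1, [0, 0, 0], [0, 0, 0]],
  [1, [0, 0, 0], [0, 0, 0]],
])

```text
time_s: 28.35
ee_pos: [0.5486, -0.2934, 0.1139]
eef_rot: [3.139, 0.492, 2.419]
force: [11.2, 5.9, -0.5]
grip_width: 0.0188
grip_force: 45.0
```

```bash
python3 k.py
```

```text
28.35 [ 38.4 155.9  12.3] tool F [-3.7 11.8  2.6] tangential -12.3 radial -1.4
```

Request:
carry_out([
  [1, [2.5, -4.5, 0], [0, 0, 0]],
  [1, [0, 0, 0], [0, 0, 0]],
])

```text
time_s: 28.6
ee_pos: [0.5448, -0.2951, 0.1131]
eef_rot: [3.138, 0.494, 2.419]
force: [19.9, 7.3, -3.2]
grip_width: 0.0188
grip_force: 45.0
```

```bash
python3 k.py
```

```text
28.6 [ 38.4 149.6  12.4] tool F [-7.3 18.6  7.7] tangential -19.7 radial -3.1
```

The knob force has risen about 14 N above running, so the clamp is tight. I'll release and back out along the axis.

Request:
carry_out([
  [0.5, [0, 0, 0], [0, 0, 0]],
  [0.5, [0, 0, 0], [0, 0, 0]],
  [0.5, [0, 0, 0], [0, 0, 0]],
  [0.5, [0, 0, -15], [0, 0, 0]],
  [0.5, [0, 0, -25], [0, 0, 0]],
  [0.5, [0, 0, -35], [0, 0, 0]],
  [0.5, [0, 0, -45], [0, 0, 0]],
  [0.5, [0, 0, -45], [0, 0, 0]],
  [0.5, [0, 0, 0], [0, 0, 0]],
])

```text
time_s: 29.72
ee_pos: [0.4841, -0.2444, 0.2617]
eef_rot: [3.14, 0.495, 2.418]
force: [-0.4, -0.3, -0.7]
grip_width: 0.0471
grip_force: 0.0
```

```bash
python3 - <<'E'
from h import *
obs(); t=pic("top","t7.png"); s=pic("side","s7.png")
a=t["img"][110:230,265:415]; b=s["img"][80:190,175:295]
f=lambda i:cv2.resize(i,(400,int(400*i.shape[0]/i.shape[1])),interpolation=cv2.INTER_CUBIC)
a,b=f(a),f(b); h=min(len(a),len(b)); cv2.imwrite("pics/c7.png",np.hstack([a[:h],b[:h]]))
place(["top","side"],["new_cylinder","jaw_face","old_cylinder","oil_bottle"]); topangle(t,"new_cylinder","top",.062)
print(f2w([0,.0725,.045]))
E
```

```text
{'time_s': 29.725, 'qpos': [-0.478, -0.018, 1.828, -0.151, 0.855, -1.254], 'ee_pos': [0.484, -0.244, 0.262], 'eef_rot': [3.14, 0.495, 2.418], 'force': [-0.436, -0.306, -0.696], 'grip_width': 0.047, 'grip_force': 0.0}
top new_cylinder [([0.6521, -0.1352, 0.0471], 0.67)]
top jaw_face [([0.6291, -0.1565, 0.0413], 0.56)]
top old_cylinder [([0.4384, 0.2247, 0.0043], 0.51)]
top oil_bottle [([0.6914, -0.2368, 0.0002], 0.79)]
side new_cylinder [([0.6504, -0.1356, 0.044], 0.45), ([0.699, -0.2337, 0.0029], 0.45)]
side jaw_face [([0.6279, -0.1596, 0.0443], 0.56), ([0.6527, -0.1314, 0.0442], 0.52)]
side old_cylinder [([0.441, 0.2249, 0.0032], 0.85)]
side oil_bottle [([0.697, -0.2359, 0.0015], 0.68)]
new_cylinder top 0.49 c [ 651.4 -132. ] size [62.6 32. ] long dir deg 46.4
[ 0.65253995 -0.13320071  0.045     ]
```

View pics/c7.png

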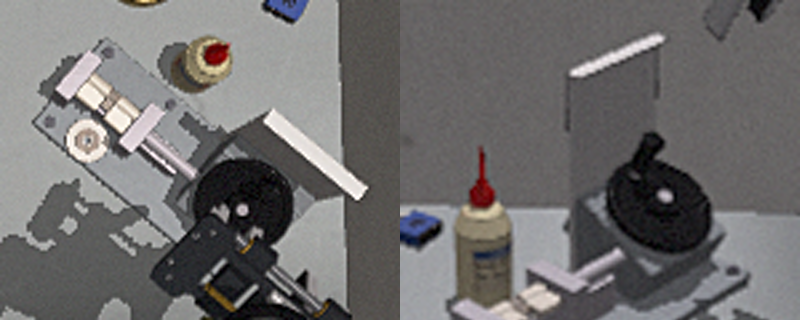

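The cylinder at (110,105) is square and sits between the end stop (78,75) and the jaw (142,127) with no gap. The bystanders haven't moved, and the gripper is clear of the wheel. Handing in.

```bash
python3 -c "
from station import ctrl
print(ctrl.hand_in())"
```

```text
the job is handed in; nothing more can be done
None
```

I handed the job in at about 30 s: the old cylinder lies in the tray, the new one is clamped square against the end stop, and the gripper is clear. The hand-in returned no verdict, so the tightness rests on the force at the knob, which rose to about 20 N, roughly 14 N above my estimate of the running force.

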